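# Turn a crystal slab over in its cradle

## Task

The slab of white rock lies crystals-down on one side of the wooden V-shaped cradle. Turn it over onto the cradle's other side, so that it lies flat on both rails there with its crystals facing up; ease it over all the way, never letting it flop down. Leave the other things on the table where they are.

Things in the scene. Friction and masses are not known exactly. Their poses are not given: they have to be found in the camera images.
- cradle: Wooden V-shaped turning cradle fixed to the table, 152 mm (x) by 150 mm (y), base board 10 mm high. The V runs along its x axis. Origin: centre of its underside, z up; its place and yaw vary. Upright cheeks 10 mm thick, 50 mm high, 140 mm long in y, centred at x = +-71 mm, hold the slab lengthwise (6 mm play each end). The slab always starts on the +y slope and must end on the -y slope.
- vee (a point): Middle of the bottom line of the cradle's V, 35 mm above the cradle's origin. From here two flat slopes rise at 40 degrees from horizontal, one to +y, one to -y. Each slope is two rails at x = +-46 mm, 16 mm wide, 12 mm thick and 85 mm long up the slope, open between them so the crystals hang free.
- rest_from (a point): Middle between the upper ends of the two rails of the +y slope (65 mm from the V in y, 90 mm above the table). The slab overhangs it by 45 mm at the start. Outside it nothing stands but the base board, which ends 75 mm from the V: room for a finger under or behind the slab's upper edge.
- rest_to (a point): The same point on the -y slope, where the slab must end; the slab overhangs this side too, with the same room around it.
- slab: Sawn loose slab of white rock, 120 mm (x) by 130 mm (y) by 14 mm thick (z), 0.5 kg. Origin: its centre at mid-thickness. The +z face is plain, the -z face carries crystals. At the start +z looks up, x runs along the cradle's x, the -y edge lies in the V. It tips about that edge (2 to 3 N at the top) and falls by itself once past upright. Turned over, its -y edge may rest up to 20 mm up the slope.
- slab_top (a point): Middle of the slab's upper (+y) edge at mid-thickness, 65 mm from the slab's centre; same axes as the slab. The upper edge stays the upper one when the slab is turned over. The last 35 mm below this edge are bare on both faces.
- slab_face (a point): Centre of the slab's crystal (-z) face. Pyrite cubes stand out of it up to 13 mm, within 35 mm of the middle in x and from y = -55 to +30 mm; the slab's bare margins outside them rest on the rails.
- rock_a: Loose rough lump of white rock with pyrite, about 84 mm across and 55 mm high. Bystander. Origin: centre of its underside.
- rock_b: Loose rough lump of white rock with pyrite, about 72 mm across and 47 mm high. Bystander. Origin: centre of its underside.
- glue: Loose closed glue bottle, 44 mm across, 110 mm high, standing. Bystander. Origin: centre of its underside.
- brush: Loose hand brush lying on the table. Bystander. Origin: under its middle.
Mind the look-alikes: they are no part of the job. What is shaped like the slab but orange or yellow is not meant.

How it is judged:
By the outcome, as a careful person would: the job done as asked, in the order asked, and still so for the second after the job is handed in, with the robot touching nothing.
It also fails if it takes over 56 s, if anything falls off the work surface, if the arm or the gripper's body presses on something with over 40 N, if the wrist force passes 120 N, or if a joint passes its speed limit or range.

## Robot

A 6-joint arm with a two-finger parallel gripper is mounted at the origin on the work surface. World frame = base frame: x ahead of the robot, y to its left, z up, the work surface at z = 0. Lengths are in m, angles in rad, forces in N, time in s.
With the tool pointing down it reaches from about 0.4 to 0.925 m from the base axis. Payload 3.4 kg.
Tool frame: the origin (TCP) lies midway between the tips of the shut fingers; the grasp point (between the pads) lies 19 mm behind it (r.grip_point_offset is the distance from the TCP to the grasp point, in m); z points along the fingers, y is the line along which they close (so a half turn about z gives the same grasp; the last joint's range is limited). The gripper opens to 85 mm and grips with 20 to 120 N. Pads are 22 mm wide; open, the fingers measure 114 mm over their backs; the gripper's body (76 mm by 85 mm) begins 54 mm behind the grasp point. The pads swing forward as they close: fully open they stand 13 mm farther back than shut.
Start: joints at [-1.194, 0.307, 1.506, -0, 1.328, -0.073], TCP at [0.25, -0.518, 0.231] pointing down, gripper open.
Joint ranges: [-3.12, 3.12], [-1.05, 2.28], [0.14, 2.33], [-1.42, 4.57], [0.1, 2.73], [-2.68, 2.68]. Speed limits (rad/s): [2.57, 2.57, 3.14, 3.14, 3.14, 3.14].

## Interface

Orientations are given as a unit quaternion [w, x, y, z].
In Python, from station import r, eyes gives the robot as it stands. The module is installed in compiled form; this text tells all that it offers.
- The arm moves only by the shell command python3 -m crank 'ROWS' [FORCE]. ROWS is JSON, one flat list of numbers, 5 for each row, row after row: the shift along the world's x, y, z in mm, then the turn about the world's z in rad, then the closure in counts, from 0 (fully open) to 255 (shut). In form: [dx, dy, dz, turn, claw, dx, dy, dz, turn, claw, ...]. A call has exactly 10 rows; each row shifts and turns the commanded pose from where the row before left it; what a row does not reach is not made up. A row lasts 1/8 s, in which the tool goes at most 62.5 mm and 10.7 degrees, less where a joint would pass 70% of its speed; a pose out of reach is approached as far as the arm can. A call with a gripper value outside its range is refused whole. The fingers move at their own pace and stop on an object; FORCE is the grip in N (left out, the last holds). Time passes only in rows, so rows that do not move let the fingers close, or fill a call up. It gives the time, the measured TCP pose, the force, the opening and the grip force at its end, in the units of the state.
- r.sense(): the state, without advancing time (a new reading comes with each control period).
- eyes.read_camera(name): name is "scene" or "top" or "wrist"; returns a dict with "frame" (400x640x3 uint8, red, green, blue), "camera_matrix" (3x3 intrinsics, pixels), "xyz" and "rotation" of the camera in the world. Camera axes: x right, y down, z forward; pixel columns grow to the right and rows downward; lengths in m; the calibration is good to about 2 mm. A picture is of the moment at which its call begins. There is no depth.
- r.job_done(): hands the job in; it is judged then, once.
The state is a dict: "time": time; "joint_positions": joint angles; "joint_vel": joint speeds; "joint_efforts": joint torques, N m; "position": TCP position; "ee_rot": TCP orientation; "contact_force": force on the tool from outside, world axes, zero at the start; "moment": the same for the moment, N m; "opening": finger opening in m; "grasp_force": force on a finger pad.
Only numpy, scipy, OpenCV 4.12 (cv2) and the standard library are available. Lean on these libraries where they do the work, as an engineer would, in place of code of your own. Each camera call takes 0.05 s, during which the arm holds its last target. There are 200 camera calls.

## Working session

There is one attempt and no reset: what is moved stays moved. The work goes in short steps, Python scripts to look and compute and a shell command to move; the robot and the scene stay as the last step left them, time stands still between calls to the robot, and variables do not carry over. Pictures are saved under pics/ and viewed, at most 10 in all, crops included, and the job is handed in when it is done.

```bash
mkdir -p pics; python3 - <<'E'
from station import r,eyes
import cv2
for n in("top","scene"):
    d=eyes.read_camera(n); cv2.imwrite(f"pics/{n}0.png",d["frame"][:,:,::-1])
    print(n,d["camera_matrix"],d["xyz"],d["rotation"])
print(r.sense())
E
```

```text
top [[507.32380614   0.         326.2902514 ]
 [  0.         507.32380614 202.50630222]
 [  0.           0.           1.        ]] [3.27676475e-01 1.53871000e-03 1.76591347e+00] [-0.03809127  0.71598696 -0.69580635  0.04201478]
scene [[520.36776522   0.         317.87922009]
 [  0.         520.36776522 194.42958587]
 [  0.           0.           1.        ]] [ 1.15467299 -0.75809265  1.21439532] [-0.34184137  0.87392654  0.32427916 -0.11933106]
{'time': 0.1, 'joint_positions': array([-1.19350761e+00,  3.07450393e-01,  1.50752685e+00,  1.94987606e-05,
        1.32839644e+00, -7.34821003e-02]), 'joint_vel': array([-0.00017998, -0.00243319, -0.00364445,  0.00077043,  0.00037234,
       -0.00058267]), 'joint_efforts': array([ 6.65721200e-05, -4.58529997e+01, -2.52608317e+01, -5.91580306e-05,
        5.61529319e-03, -9.08488772e-06]), 'position': array([ 0.25026989, -0.51699231,  0.23050653]), 'ee_rot': array([-8.81692058e-04,  9.74708186e-01,  2.23479662e-01, -1.25399186e-04]), 'contact_force': array([-0.35950593,  0.3329088 , -0.30437596]), 'moment': array([-0.0307034 ,  0.01666273,  0.0035375 ]), 'grasp_force': 0.0, 'opening': 0.08524326811031721}
```

View pics/top0.png

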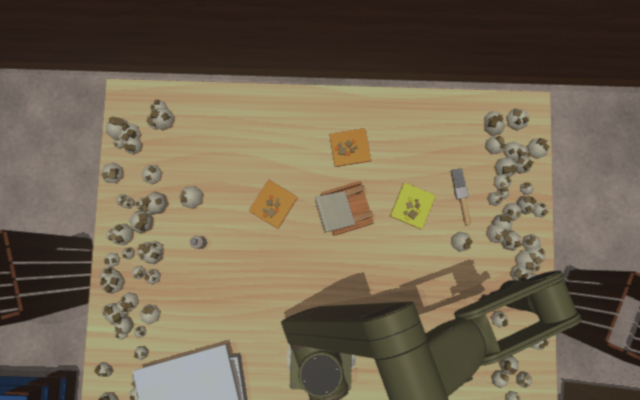

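View pics/scene0.png

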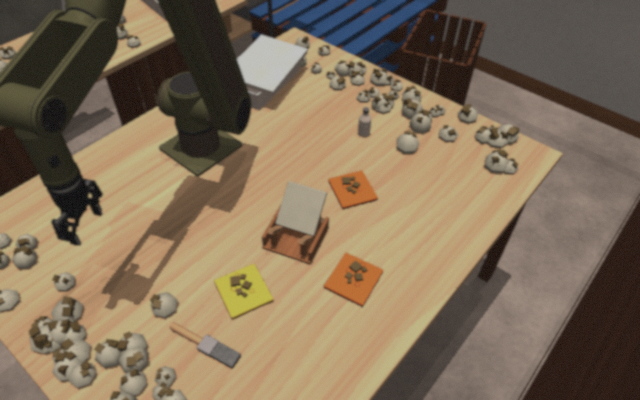

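The white slab is in the wooden cradle (top 337,211; scene 302,210). The orange tiles (top 350,147 and 273,204) and the yellow one (413,205) lie flat on the table, so they are look-alikes. I'll confirm with one enlarged crop.

```bash
python3 - <<'E'
import cv2,numpy as np
a=cv2.imread("pics/top0.png")[170:250,300:390];b=cv2.imread("pics/scene0.png")[175:265,255:335]
f=lambda i:cv2.resize(i,(400*i.shape[1]//80,400*i.shape[0]//80),interpolation=cv2.INTER_CUBIC)
a=cv2.resize(a,(450,400),interpolation=cv2.INTER_CUBIC);b=cv2.resize(b,(320,360),interpolation=cv2.INTER_CUBIC)
c=np.zeros((400,780,3),np.uint8);c[:,:450]=a;c[:360,455:775]=b
cv2.imwrite("pics/crop1.png",c)
E
```

```text
(no output)
```

View pics/crop1.png

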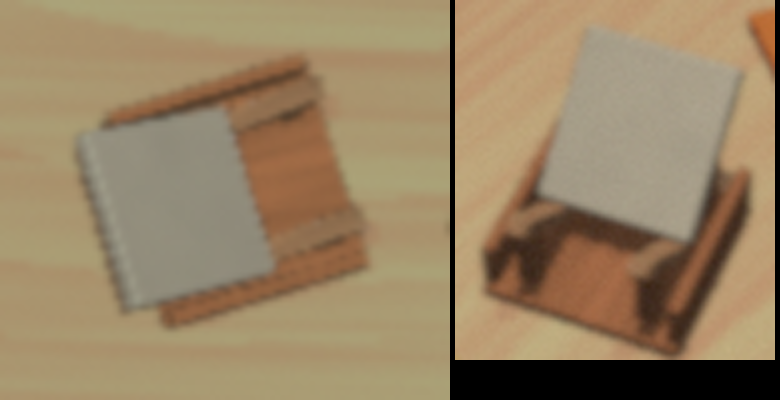

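The crop confirms it: a plain white slab in the cradle, its upper edge at top px (316,196.6)–(325,232) and its V edge at (345.4,191.6)–(354.6,224). Next I fit the cradle pose.

```bash
cat > h.py <<'E'
import numpy as np
from scipy.spatial.transform import Rotation as R
from scipy.optimize import least_squares
C={"top":(507.3238,326.290,202.506,[.327676475,.00153871,1.76591347],[-0.03809127,0.71598696,-0.69580635,0.04201478]),
"scene":(520.36777,317.879,194.4296,[1.15467299,-0.75809265,1.21439532],[-0.34184137,0.87392654,0.32427916,-0.11933106])}
def proj(n,P):
    f,cx,cy,t,q=C[n]; p=R.from_quat(q,scalar_first=True).inv().apply(np.asarray(P)-t)
    return np.c_[f*p[:,0]/p[:,2]+cx,f*p[:,1]/p[:,2]+cy]
def world(p,P): return R.from_euler("z",p[2]).apply(np.asarray(P))+[p[0],p[1],0]
E
python3 - <<'E'
from h import *
s=.06
M=np.array([[s,.0906,.1293],[-s,.0906,.1293],[s,-.009,.0457],[-s,-.009,.0457]])
top=np.array([[316,196.6],[325,232],[345.4,191.6],[354.6,224]])
sc=np.array([[326.75,193.25],[287.5,181.25],[313.75,235],[276.25,223]])
def res(p,w):
    return np.r_[w[0]*(proj("top",world(p,M))-top).ravel(),w[1]*(proj("scene",world(p,M))-sc).ravel()]
for w in((1,0),(0,1),(1,1)):
    o=least_squares(res,[.33,0,.25],args=(w,));print(w,o.x,np.round(o.fun,1))
E
```

```text
(1, 0) [ 0.50366324 -0.07571411  0.30008505] [ 0.2 -0.5  1.1 -0.4 -0.9 -0.2 -0.4  1.1 -0.  -0.   0.  -0.  -0.   0.
 -0.  -0. ]
(0, 1) [ 0.50839102 -0.07445468  0.33437443] [-0.  -0.   0.  -0.  -0.  -0.  -0.  -0.   0.2 -1.2  0.7 -0.6  0.1  1.
 -1.   0.7]
(1, 1) [ 0.50613938 -0.07485594  0.3173389 ] [-0.2 -0.8  1.3 -0.8 -1.4 -0.9 -0.4  0.3 -0.1 -1.1  0.6 -1.  -0.8  0.9
 -1.6  0.1]
```

Estimate: cradle at about (0.505, -0.075), yaw about 0.31. I'll go above the slab and look from close by.

```bash
python3 -m crank '[15,40,20,-0.014,0,24,52,20,-0.014,0,24,52,20,-0.014,0,24,52,20,-0.014,0,24,52,0,-0.014,0,24,52,0,-0.014,0,24,52,0,-0.014,0,24,52,0,-0.014,0,24,52,0,-0.014,0,20,45,0,-0.014,0]'; python3 - <<'E'
from station import r,eyes
import cv2
d=eyes.read_camera("wrist"); cv2.imwrite("pics/w1.png",d["frame"][:,:,::-1])
print(d["camera_matrix"].tolist(),d["xyz"].tolist(),d["rotation"].tolist()); s=r.sense();print(s["time"],s["position"],s["ee_rot"],s["contact_force"])
E
```

```text
time: 1.35
position: [0.4778, -0.0145, 0.311]
ee_rot: [-0.0, 0.988, 0.155, -0.0]
contact_force: [0.5, -0.2, 1.0]
opening: 0.0852
grasp_force: 0.0
[[307.06581724433926, 0.0, 325.0198926501411], [0.0, 307.06581724433926, 198.2841606731261], [0.0, 0.0, 1.0]] [0.5573565387511942, 0.010842340261065207, 0.4530073644862048] [0.13252420729034287, 0.79723246633423, -0.5809590078599934, -0.09666623138945216]
1.4 [ 0.48007305 -0.00936954  0.31096987] [-0.00277141  0.98773019  0.15613932  0.00138301] [ 2.44599094  3.50519743 -0.65964018]
```

View pics/w1.png

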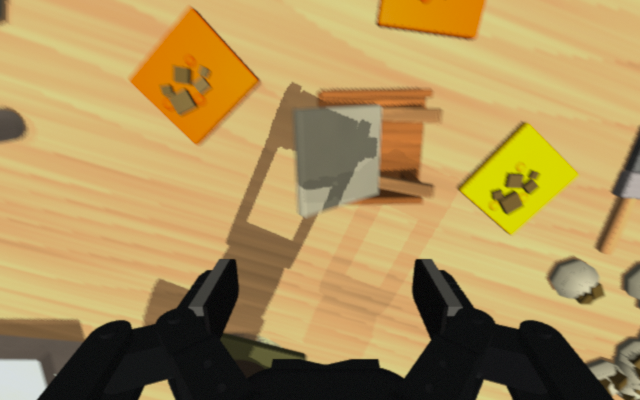

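```bash
python3 - <<'E'
import cv2
a=cv2.imread("pics/w1.png")[80:225,285:445]
cv2.imwrite("pics/w1c.png",cv2.resize(a,(640,580),interpolation=cv2.INTER_CUBIC))
E
```

```text
(no output)
```

View pics/w1c.png

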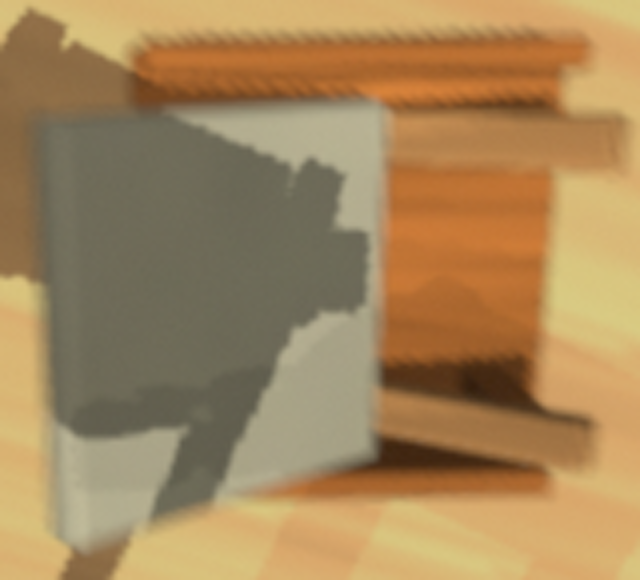

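Crop px to image px: plain-face corners at (303,109), (306.5,217.5), (381.2,105) and (379.5,194.5); outer lower corners at (295,109.5) and (298.3,214.5). I'll fit again with these.

```bash
python3 - <<'E'
from h import *
C["wrist"]=(307.0658,325.0199,198.284,[0.5573565387511942,0.010842340261065207,0.4530073644862048],[0.13252420729034287,0.79723246633423,-0.5809590078599934,-0.09666623138945216])
s=.06
M=np.array([[s,.0906,.1293],[-s,.0906,.1293],[s,-.009,.0457],[-s,-.009,.0457],[s,.0996,.1186],[-s,.0996,.1186]])
I={"top":np.array([[316,196.6],[325,232],[345.4,191.6],[354.6,224]]),
"scene":np.array([[326.75,193.25],[287.5,181.25],[313.75,235],[276.25,223]]),
"wrist":np.array([[303,109],[306.5,217.5],[381.2,105],[379.5,194.5],[295,109.5],[298.3,214.5]])}
def res(p,w):
    return np.concatenate([k*(proj(n,world(p,M+[p[3] if len(p)>3 else 0,0,0])[:len(I[n])])-I[n]).ravel() for n,k in w.items()])
for w in({"wrist":1},{"wrist":1,"top":.7,"scene":.7}):
    o=least_squares(res,[.5,-.07,.3],args=(w,));print(o.x,np.round(o.fun,1))
p=o.x
for y in(.1,.0,-.1): print(y,world(p,[[0,y,0]]))
from station import r
q=r.sense()["ee_rot"];print(r.sense()["position"],np.degrees(np.arctan2(*R.from_quat(q,scalar_first=True).apply([0,-1,0])[1::-1])),90+np.degrees(p[2]))
E
```

```text
[ 0.50762591 -0.07610153  0.32369278] [-1.4  0.  -1.   1.   3.6 -0.2  0.9  0.1 -1.3 -0.9  0.1  0.6]
[ 0.507494   -0.0760284   0.32289547] [-1.5  0.  -1.2  1.   3.5 -0.1  0.8  0.2 -1.3 -0.9 -0.1  0.6  0.  -0.7
  1.3 -0.7 -0.8 -0.9  0.  -0.1 -0.1 -0.6  0.3 -0.4 -0.4  0.9 -1.1  0.5]
0.1 [[0.47576262 0.01880367 0.        ]]
0.0 [[ 0.507494  -0.0760284  0.       ]]
-0.1 [[ 0.53922537 -0.17086046  0.        ]]
[ 0.48007305 -0.00936954  0.31096987] 107.9663649604179 108.50054737503487
```

Cradle pose: V at (0.5075, -0.076), yaw 0.323, so u = (-0.317, 0.948) and the TCP is at cradle y = 72 mm. Plan: straddle the upper edge with the open fingers, push with the outer one, narrow the gap near upright, then lower on the inner one. First I align and calibrate the claw in the air.

```bash
cat > s.py <<'E'
from station import r
import numpy as np
s=r.sense(); p=s["position"]-[.5075,-.076,0]
print("t%.2f x%.1f c%.1f z%.1f open%.1f"%(s["time"],*(1e3*np.array([p[0]*.948+p[1]*.317,-p[0]*.317+p[1]*.948,p[2],s["opening"]]))),"F(cx,cy,z)",np.round([s["contact_force"]@[.948,.317,0],s["contact_force"]@[-.317,.948,0],s["contact_force"][2]],1))
E
python3 -m crank '[3,-2,-10,0.009,170,4,-2,-10,0,170,0,0,-10,0,170,0,0,-10,0,170,0,0,-10,0,170,0,0,-10,0,170,0,0,-10,0,170,0,0,-10,0,170,0,0,0,0,170,0,0,0,0,170]'; python3 s.py
```

```text
time: 2.65
position: [0.4847, -0.0205, 0.2314]
ee_rot: [0.0, 0.987, 0.159, 0.0]
contact_force: [0.3, 0.2, 0.6]
opening: 0.0283
grasp_force: 0.0
t2.65 x-4.0 c59.8 z231.4 open28.3 F(cx,cy,z) [0.3 0.1 0.6]
```

```bash
python3 -m crank '[1,5,0,0,0,0,4,0,0,0,0,0,-15,0,0,0,0,-15,0,0,0,0,-15,0,0,0,0,-15,0,0,0,0,-15,0,0,0,0,-5,0,0,0,0,0,0,0,0,0,0,0,0]'; python3 s.py;  python3 - <<'E'
from station import r,eyes
import cv2
d=eyes.read_camera("wrist"); cv2.imwrite("pics/w2.png",d["frame"][:,:,::-1])
E
python3 s.py
```

```text
time: 3.9
position: [0.4859, -0.0117, 0.1516]
ee_rot: [0.0, 0.987, 0.159, 0.0]
contact_force: [-0.3, 0.5, 0.2]
opening: 0.0858
grasp_force: 0.0
t3.90 x-0.1 c67.8 z151.6 open85.8 F(cx,cy,z) [-0.2  0.6  0.2]
t3.95 x0.0 c67.8 z151.8 open85.2 F(cx,cy,z) [-0.3  0.4  0.5]
```

View pics/w2.png

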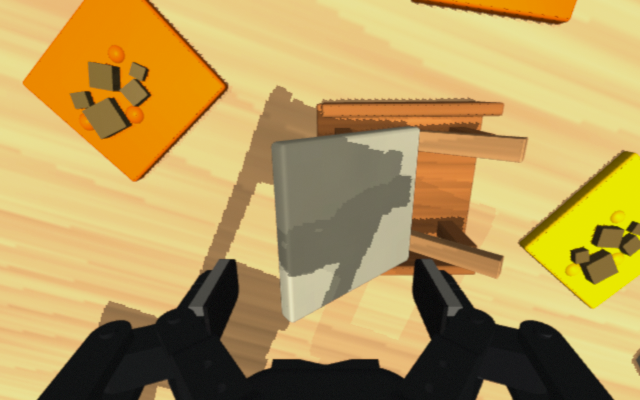

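Settled view: upper-edge plain-face corners at (287,143) and (293,320), outer corners at (274,143) and (283,317), V-edge corners at (419,127) and (411,251). The fingers (235,262)/(415,262) straddle the edge. I'll refit quickly.

```bash
python3 - <<'E'
from h import *
from station import eyes
d=eyes.read_camera("wrist");K=d["camera_matrix"];C["wrist"]=(K[0,0],K[0,2],K[1,2],d["xyz"],d["rotation"])
s=.06
M=np.array([[s,.0906,.1293],[-s,.0906,.1293],[s,-.009,.0457],[-s,-.009,.0457],[s,.0996,.1186],[-s,.0996,.1186]])
I=np.array([[287,143],[293,320],[419,127],[411,251],[274,143],[283,317]])
f=lambda p:(proj("wrist",world(p,M))-I).ravel()
o=least_squares(f,[.5,-.07,.3]);print(o.x,np.round(o.fun,1))
# rail top ends of -y slope: 
print(np.round(proj("wrist",world(o.x,[[.046,-.065,.09],[-.046,-.065,.09]])),0))
E
python3 s.py
```

```text
[ 0.50806665 -0.07814615  0.33393514] [-2.5 -0.7  1.8  5.4  4.7 -2.3  1.   7.9 -3.1 -3.3  0.2 -2.5]
[[526. 151.]
 [502. 271.]]
t4.00 x0.0 c67.9 z151.8 open85.2 F(cx,cy,z) [-0.2 -0.6  0. ]
```

Consistent with the first fit; the V is about 2 mm further in -y. I descend.

```bash
python3 -m crank '[0,0,-8,0,0,0,0,-8,0,0,0,0,-8,0,0,0,0,-8,0,0,0,0,-8,0,0,0,0,-8,0,0,0,0,-8,0,0,0,0,-7,0,0,0,0,0,0,0,0,0,0,0,0]' >/dev/null; python3 s.py
python3 -m crank '[0.3,-1,0,0,0,0.3,-1,0,0,0,0.3,-1,0,0,0,0.3,-1,0,0,0,0.4,-1,0,0,0,0.3,-1,0,0,0,0.3,-1,0,0,0,0.3,-1,0,0,0,0.4,-1,0,0,0,0,0,0,0,0]' >/dev/null; python3 s.py
```

```text
t5.25 x-0.3 c68.0 z88.4 open85.3 F(cx,cy,z) [ 1.   0.8 -0.6]
t6.50 x-0.5 c58.5 z88.3 open85.6 F(cx,cy,z) [-0.1  0.3  0.2]
```

```bash
python3 -m crank '[0.6,-2,0,0,0,0.6,-2,0.5,0,0,0.6,-2,1.5,0,0,0.6,-2,1.7,0,0,0.6,-2,1.8,0,0,0.6,-1.8,2,0,0,0.7,-1.8,2,0,0,0.6,-1.8,2,0,0,0.6,-1.8,2,0,0,0.6,-1.8,2,0,0]' >/dev/null; python3 s.py
```

```text
t7.75 x-0.7 c40.5 z104.2 open85.4 F(cx,cy,z) [0.4 6.8 4. ]
```

```bash
python3 -m crank '[0.3,-0.8,2,0,0,0.3,-0.8,2,0,0,0.3,-0.9,2,0,0,0.3,-0.9,1.5,0,0,0.3,-0.9,1,0,0,0.3,-0.9,1,0,0,0.3,-0.9,1,0,0,0.3,-0.9,1,0,0,0.3,-0.9,1,0,0,0.3,-0.9,1,0,0]' >/dev/null; python3 s.py;  python3 - <<'E'
from station import r,eyes
import cv2,numpy as np
a=eyes.read_camera("scene")["frame"][:,:,::-1][130:280,220:370]
b=eyes.read_camera("wrist")["frame"][:,:,::-1]
c=np.zeros((450,800,3),np.uint8);c[:,:450][:450,:400]=cv2.resize(a,(450,450),interpolation=cv2.INTER_CUBIC)[:,25:425];c[:400,400:]=b[:,120:520]
cv2.imwrite("pics/p3.png",c)
E
```

```text
t9.00 x-0.7 c29.3 z117.4 open85.1 F(cx,cy,z) [-1.1  1.3 -1.1]
```

View pics/p3.png

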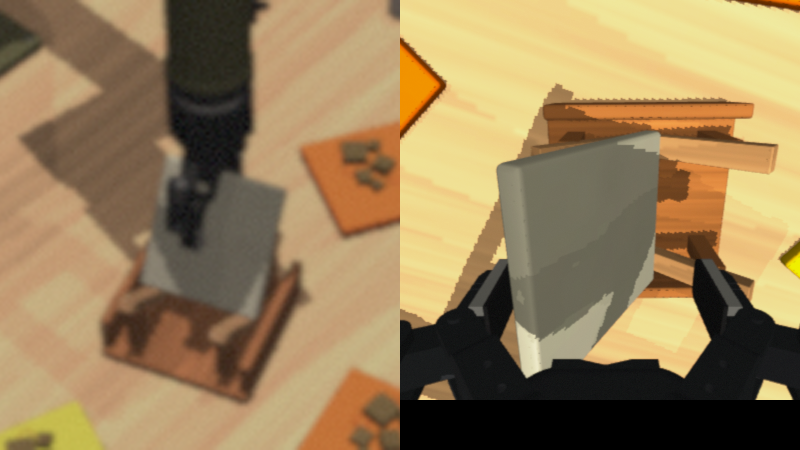

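The slab rests on the outer finger (wrist view: finger ~(500,290), slab's upper edge from (505,165) down to (525,365)), about 56° up. I continue to 70°.

```bash
python3 -m crank '[0.8,-2.4,2,0,0,0.8,-2.4,2,0,0,0.8,-2.4,2,0,0,0.8,-2.4,1.8,0,0,0.8,-2.4,1.6,0,0,0.8,-2.4,1.5,0,0,0.8,-2.4,1.4,0,0,0.8,-2.4,1.3,0,0,0.8,-2.4,1.2,0,0,0.8,-2.4,1.2,0,0]' >/dev/null; python3 s.py
```

```text
t10.35 x-0.6 c4.0 z133.5 open85.2 F(cx,cy,z) [1.  2.8 1.5]
```

```bash
python3 -m crank '[-0.6,1.8,1.2,0,18,-0.9,2.6,1.2,0,34,-0.9,2.6,1.2,0,50,-0.9,2.6,1.2,0,66,-0.9,2.6,1.2,0,82,-0.9,2.6,1,0,98,-0.9,2.6,1,0,114,-0.9,2.6,0.8,0,130,-0.9,2.6,0.6,0,146,-0.9,2.6,0.6,0,162]' 20 >/dev/null; python3 s.py
```

```text
t11.60 x-1.0 c30.9 z143.3 open30.8 F(cx,cy,z) [-0.6  0.4 -0.9]
```

```bash
python3 -m crank '[0.5,-1.4,0.9,0,165,0.5,-1.4,0.9,0,168,0.5,-1.4,0.9,0,171,0.5,-1.4,0.9,0,174,0.5,-1.4,0.9,0,177,0.5,-1.4,0.8,0,180,0.5,-1.4,0.8,0,183,0.5,-1.4,0.8,0,186,0.4,-1.4,0.8,0,189,0.4,-1.4,0.6,0,192]' >/dev/null; python3 s.py
```

```text
t12.85 x-0.8 c15.8 z151.7 open21.3 F(cx,cy,z) [-0.7  0.3 -1. ]
```

```bash
python3 -m crank '[0.6,-1.9,0.5,0,193,0.6,-1.9,0.5,0,194,0.6,-1.9,0.4,0,195,0.6,-1.9,0.4,0,196,0.6,-1.9,0.3,0,197,0.6,-1.9,0.3,0,198,0.6,-1.9,0.2,0,199,0.6,-1.9,0.2,0,200,0.7,-1.9,0.1,0,200,0.7,-1.9,0.1,0,200]' >/dev/null; python3 s.py;  python3 - <<'E'
from station import r,eyes
import cv2,numpy as np
a=eyes.read_camera("scene")["frame"][:,:,::-1][130:280,220:370]
b=eyes.read_camera("wrist")["frame"][:,:,::-1]
c=np.zeros((450,800,3),np.uint8);c[:,:400]=cv2.resize(a,(450,450),interpolation=cv2.INTER_CUBIC)[:,25:425];c[:400,400:]=b[:,120:520]
cv2.imwrite("pics/p4.png",c)
E
```

```text
t14.10 x-1.1 c-4.2 z154.6 open18.5 F(cx,cy,z) [-0.8 -0.2  0.7]
```

View pics/p4.png

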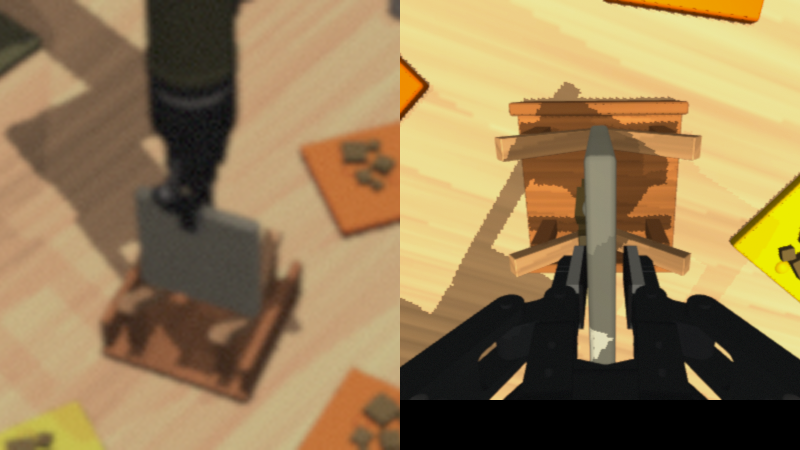

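The slab stands upright at (600,260) in the right-hand view, between the fingers at (573,285) and (632,285) with little play. I go over the top.

```bash
python3 -m crank '[0.5,-1.5,0,0,200,0.5,-1.5,0,0,200,0.5,-1.5,0,0,200,0.5,-1.5,0,0,199,0.5,-1.5,-0.2,0,198,0.5,-1.5,-0.3,0,197,0.5,-1.5,-0.3,0,196,0.5,-1.5,-0.4,0,195,0.5,-1.5,-0.4,0,194,0.6,-1.5,-0.5,0,193]' >/dev/null; python3 s.py
```

```text
t15.45 x-1.0 c-20.0 z152.5 open20.6 F(cx,cy,z) [ 0.4 -0.2 -0.5]
```

```bash
python3 -m crank '[0.5,-1.5,-0.6,0,191,0.5,-1.5,-0.7,0,189,0.5,-1.5,-0.7,0,186,0.5,-1.5,-0.8,0,184,0.5,-1.5,-0.8,0,181,0.5,-1.5,-0.9,0,179,0.5,-1.5,-0.9,0,176,0.5,-1.5,-1,0,174,0.5,-1.5,-1,0,172,0.6,-1.5,-1,0,170]' >/dev/null; python3 s.py
```

```text
t16.70 x-0.8 c-36.0 z144.1 open28.5 F(cx,cy,z) [ 0.2 -1.9  0.9]
```

```bash
python3 -m crank '[-0.9,2.7,-0.6,0,154,-0.9,2.7,-0.6,0,137,-0.9,2.7,-0.8,0,120,-0.9,2.7,-1,0,103,-0.9,2.7,-1,0,86,-0.9,2.7,-1.2,0,69,-0.9,2.7,-1.2,0,52,-0.9,2.7,-1.2,0,35,-0.9,2.7,-1.2,0,18,-0.9,2.7,-1.2,0,0]' >/dev/null; python3 s.py
```

```text
t17.95 x-0.9 c-7.1 z134.0 open85.8 F(cx,cy,z) [ 0.2 -1.8  1.9]
```

```bash
python3 -m crank '[0.6,-1.8,-1,0,0,0.6,-1.8,-1,0,0,0.6,-1.8,-1.1,0,0,0.6,-1.8,-1.1,0,0,0.6,-1.8,-1.2,0,0,0.6,-1.8,-1.2,0,0,0.6,-1.8,-1.3,0,0,0.6,-1.8,-1.3,0,0,0.6,-1.9,-1.4,0,0,0.6,-1.9,-1.4,0,0]' >/dev/null; python3 s.py
```

```text
t19.20 x-0.9 c-26.6 z122.0 open85.3 F(cx,cy,z) [ 0.2 -2.  -0.5]
```

```bash
python3 -m crank '[0.5,-1.6,-1.3,0,0,0.5,-1.6,-1.3,0,0,0.5,-1.6,-1.4,0,0,0.5,-1.6,-1.4,0,0,0.5,-1.6,-1.4,0,0,0.5,-1.6,-1.5,0,0,0.5,-1.5,-1.5,0,0,0.6,-1.5,-1.5,0,0,0.6,-1.5,-1.5,0,0,0.5,-1.5,-1.6,0,0]' >/dev/null; python3 s.py
```

```text
t20.45 x-1.0 c-43.1 z107.6 open85.6 F(cx,cy,z) [-0.1 -1.9 -0.2]
```

```bash
python3 -m crank '[0.5,-1.4,-1.5,0,0,0.5,-1.4,-1.5,0,0,0.5,-1.4,-1.5,0,0,0.5,-1.4,-1.5,0,0,0.5,-1.4,-1.5,0,0,0.5,-1.4,-1.6,0,0,0.4,-1.4,-1.6,0,0,0.4,-1.4,-1.6,0,0,0.4,-1.4,-1.6,0,0,0.4,-1.4,-1.6,0,0]' >/dev/null; python3 s.py;  python3 - <<'E'
from station import r,eyes
import cv2,numpy as np
a=eyes.read_camera("scene")["frame"][:,:,::-1][130:280,220:370]
b=eyes.read_camera("wrist")["frame"][:,:,::-1]
c=np.zeros((450,800,3),np.uint8);c[:,:400]=cv2.resize(a,(450,450),interpolation=cv2.INTER_CUBIC)[:,25:425];c[:400,400:]=b[:,120:520]
cv2.imwrite("pics/p5.png",c)
E
```

```text
t21.70 x-1.2 c-56.7 z91.9 open85.2 F(cx,cy,z) [ 0.5  0.  -0.1]
```

View pics/p5.png

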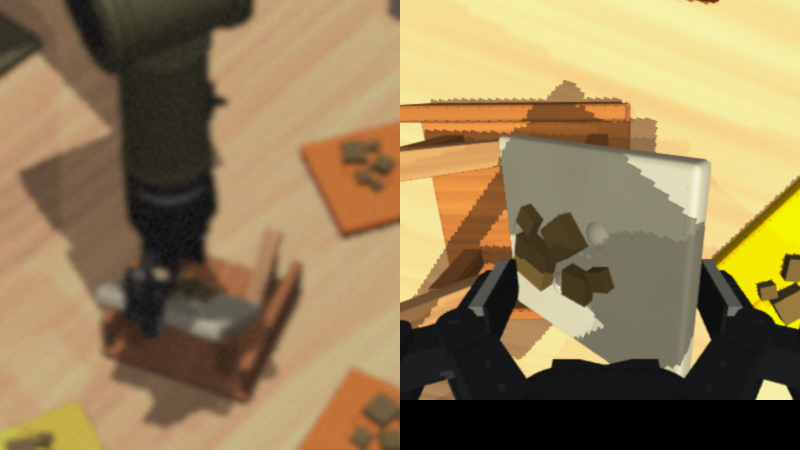

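The slab lies crystals-up on the -y side and the force is about zero. I draw the finger slowly outward to clear the edge, then rise.

```bash
python3 -m crank '[0.2,-0.6,-0.3,0,0,0.2,-0.6,-0.3,0,0,0.2,-0.6,-0.3,0,0,0.2,-0.6,-0.2,0,0,0.3,-0.8,0,0,0,0.3,-0.8,0,0,0,0.3,-0.8,0,0,0,0.3,-1,0,0,0,0.3,-1,0,0,0,0,0,0,0,0]' >/dev/null; python3 s.py;  python3 -m crank '[0.3,-0.8,0,0,0,0.3,-0.8,0,0,0,0,0,0.5,0,0,0,0,1,0,0,0,0,2,0,0,0,0,2,0,0,0,0,2,0,0,0,0,2,0,0,0,0,2,0,0,0,0,0,0,0]' >/dev/null; python3 s.py;
```

```text
t23.05 x-1.0 c-64.9 z91.1 open85.1 F(cx,cy,z) [-0.5  0.5 -0.1]
t24.30 x-0.8 c-66.6 z102.8 open85.3 F(cx,cy,z) [-0.1  0.2  0.4]
```

No contact force at all. I rise clear and check the slab.

```bash
python3 -m crank '[0,0,4,0,0,0,0,8,0,0,0,0,12,0,0,0,0,16,0,0,0,0,20,0,0,0,0,20,0,0,0,0,20,0,0,0,0,20,0,0,0,0,20,0,0,0,0,10,0,0]' >/dev/null; python3 s.py;python3 -m crank '[-24,-20,10,0,0,-24,-30,0,0,0,-24,-40,0,0,0,-20,-40,0,0,0,-10,-40,0,0,0,-10,-40,0,0,0,-10,-30,0,0,0,-5,-20,0,0,0,0,0,0,0,0,0,0,0,0,0]' >/dev/null; python3 s.py
python3 - <<'E'
from station import r,eyes
import cv2,numpy as np
a=eyes.read_camera("scene")["frame"][:,:,::-1][170:270,250:350]
b=eyes.read_camera("top")["frame"][:,:,::-1][160:260,300:400]
f=lambda i:cv2.resize(i,(400,400),interpolation=cv2.INTER_CUBIC)
cv2.imwrite("pics/p6.png",np.hstack([f(a),f(b)]))
E
```

```text
t25.55 x-0.4 c-66.8 z254.6 open85.7 F(cx,cy,z) [ 0.7 -0.5  0.1]
t26.80 x-203.2 c-271.7 z262.5 open85.3 F(cx,cy,z) [ 0.3 -1.  -0.8]
```

View pics/p6.png

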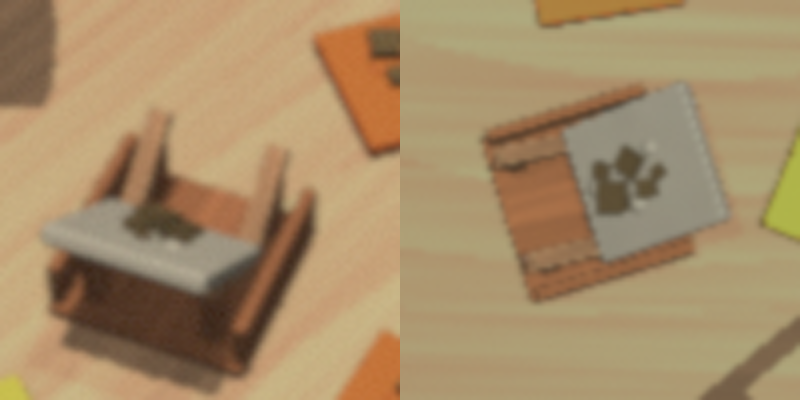

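The slab lies on the -y slope with its crystals up (right-hand view: upper edge (688,83)–(730,218), lower edge (565,127)–(605,260)). I check tilt and slide numerically.

```bash
python3 - <<'E'
from h import *
top=np.array([[372,180.75],[382.5,214.5],[341.25,191.75],[351.25,225]])
sc=np.array([[250+265/4,170+250/4],[250+45/4,170+232/4],[250+208/4,170+280/4]]) # V-side +x, upper -x, upper +x (scene)
def pts(q):
    th,sl,dx=q; u=np.array([0,-np.cos(th),np.sin(th)]);n=np.array([0,np.sin(th),np.cos(th)])
    o=np.array([dx,0,.035])+sl*np.array([0,-.766,.643])+.014*n
    return np.array([o+130e-3*k*u+[s*.06,0,0] for k in(1,0) for s in(1,-1)])
p=[.508,-.0775,.328]
def f(q):
    P=world(p,pts(q)); return np.r_[(proj("top",P)-top).ravel(),(proj("scene",P[[2,1,0]])-sc).ravel()]
o=least_squares(f,[.7,.0,0]);print(np.degrees(o.x[0]),o.x[1:]*1e3,np.round(o.fun,1))
E
```

```text
39.18493747154562 [3.47297203 0.60765096] [-1.3 -1.9 -0.6 -0.6 -0.9 -0.5 -0.4 -0.2 -1.1 -0.2 -1.6 -0.8 -0.9  0.8]
```

The slab is flat at about 39° (40° nominal), with its lower edge about 3 mm up the slope. I hand in.

```bash
python3 -c "
from station import r
print(r.job_done())"
```

```text
the job is handed in; nothing more can be done
None
```

I turned the slab over without letting it drop. It now lies flat on the cradle's -y rails with its crystals up, the arm is clear of it, and I handed the job in at about 27 s of the 56 s allowed.

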